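# Close a jar in the worktop sealer: foot down, lever held in the third notch

### The job

Seal the jar that stands in the white worktop sealer: push the sealer's head down by its palm knob until the sprung foot rests firmly on the jar's lid with its spring partly, not fully, pressed in, and let go of the head. Then press the spring-return lever at the front of the sealer down past its first two notches to the third, the lowest, and hold it there against its spring: the program finishes while still holding the lever down. Leave all the jars and the beaker standing where they are.

Things in the scene. Friction and masses are not known exactly. Their poses are not given: they have to be found in the camera images.
- sealer: white jar sealer fixed to the worktop, 275 mm wide. Origin on the worktop; -x faces the robot. Right: motor housing (x -65..65, y -135..-45 mm, 115 mm high), lever at its front. Left: aluminium column, top 195 mm, front face x 37, centre y 80 mm, scale marks every 10 mm, carrying the head. The jar stands on the worktop under the foot, about x -40, y 80 mm, between base legs 12 mm high
- head (a joint): how far the head is lowered, m, 0 (top) to 0.10. It slides stiffly (3 to 5 N of push to move it down, up to 5 N more as the foot's spring is pressed in) and stays where it is left
- head_knob (a point): centre of the flat top of the black palm knob, 44 mm across, on the head, straight above the foot; 240 mm above the worktop when joint head is 0. Push it straight down
- foot (a joint): how far the sprung foot is pushed up into the head, m: 0 hanging free, 0.014 spring fully pressed in (300 N/m, 1.2 N to start). It reads more than 0 only when the foot presses on something; 0.002 to 0.012 is right
- foot_pad (a point): centre of the underside of the round rubber foot, 38 mm across; 100 mm below the knob's top when the spring is free, 140 mm above the worktop when joint head and joint foot are 0
- lever (a joint): turn of the lever downward, rad: 0 at rest (points to the sealer's -x and 0.6 rad up), notches felt at 0.4, 0.8, 1.2 (0.6 rad below level), end stop at 1.32. A spring returns it to 0 when let go. The notches make the push uneven: 1 to 6 N at the roller on the way, about 5 N to hold in the third notch
- lever_roller (a point): centre of the black roller bar at the lever's end, 14 mm thick, 46 mm long along the sealer's y, 75 mm from the lever's axis; to be pressed down from above
- lever_axis (a point): the lever's axis (along the sealer's y), fixed in the sealer at x -65, y -90 mm, 100 mm above the worktop. Beside the hub, to the left, a steel disc of 38 mm radius carries three black studs, one at each notch
- spice_green: spice jar with a green cap, 44 mm across, 100 mm high; origin at the centre of its underside. One of the three jars, any of them, stands in the sealer; the other two stand to the left
- spice_yellow: spice jar with a yellow cap, 44 mm across, 106 mm high; origin at the centre of its underside
- squat_jar: squat jar with a white lid, 53 mm across, 62 mm high; origin at the centre of its underside
- beaker: open steel beaker, 64 mm across, 77 mm high, a bystander to the right; origin at the centre of its underside

How it is judged:
On the way, in this order (a step that is already met when the one before it is completed fails the run):
1. the foot presses on the jar's lid, its spring pressed in by 2 to 12 mm, and nothing pushes the sealer any more (value of joint foot between 0.002 and 0.012 m and contact force between each of the arm, the fingers and sealer below 0.5 N and value of joint lever below 0.2 rad), for 0.2 s.
2. the lever is held in the third notch (value of joint lever above 1.1 rad and contact force between any of the fingers, the arm and sealer above 1 N), for 0.5 s.
At the end, for the whole second after the job is handed in: the robot holds the lever down in the third notch (joint above 1.1 rad, pressing with over 1 N); the foot presses on the jar's lid, its spring pressed in 2 to 12 mm; the three jars stand upright (within 0.1 rad), and they and the beaker are within 20 mm of where they started (all of step 2 and value of joint foot between 0.002 and 0.012 m and distance of each of spice_green, spice_yellow, squat_jar, beaker from where it was at the start of the episode below 0.02 m and angle between each of spice_green, spice_yellow, squat_jar's own z axis and vertical below 0.1 rad); the arm keeps its last pose, push and grip.
It fails at once if a jar is crushed under the foot (more than 25 N) (contact force between sealer and spice_green above 25 N or contact force between sealer and spice_yellow above 25 N or contact force between sealer and squat_jar above 25 N).
It also fails if it takes over 45 s, if anything falls off the work surface, if the arm or the gripper's body presses on something with over 40 N, if the wrist force passes 120 N, or if a joint passes its speed limit or range.

### The arm

A 6-joint arm with a two-finger parallel gripper is mounted at the origin on the work surface; the furniture and walls round the work are solid. World frame = base frame: x ahead of the robot, y to its left, z up, the work surface at z = 0. Lengths are in m, angles in rad, forces in N, time in s.
With the tool pointing down it reaches from about 0.325 to 0.9 m from the base axis. Payload 6.1 kg.
Tool frame: the origin (TCP) lies midway between the tips of the shut fingers; the grasp point (between the pads) lies 19 mm behind it; z points along the fingers, y is the line along which they close (so a half turn about z gives the same grasp; the last joint's range is limited). The gripper opens to 87 mm and grips with 3 to 60 N. Pads are 19 mm wide; open, the fingers measure 117 mm over their backs; the gripper's body (75 mm by 190 mm) begins 51 mm behind the grasp point.
Start: joints at [1.119, 0.22, 1.526, -0, 1.395, -0.126], TCP at [0.2, 0.592, 0.223] pointing down, gripper open.
Joint ranges: [-2.98, 2.98], [-0.91, 2.08], [0.09, 2.57], [-1.24, 4.39], [0.2, 2.65], [-2.68, 2.68]. Speed limits (rad/s): [2.57, 2.57, 3.01, 3.14, 3.14, 3.14].

### API

Orientations are given as a unit quaternion [x, y, z, w].
In Python, from workcell import env gives the robot as it stands.
- The arm moves only by the shell command python3 -m crank 'ROWS' [FORCE]. ROWS is JSON, a list of rows, each an object with "angular": the turn, a rotation vector about the tool's x, y, z scaled (see below), a list of three; "translation": the shift along the tool's x, y, z scaled (see below), a list of three; "hand": the closure, from -1 (fully open) to 1 (shut). A call has 1 to 20 rows; each row is the pose to reach, as a shift and turn from the pose commanded when the call began, along the tool's axes at that moment; what a row does not reach only later rows make up. The controller multiplies each number of a shift by 100 mm and each number of a turn by pi/2 rad. A row lasts 1/8 s, in which the tool goes at most 62.5 mm and 10.7 degrees, less where a joint would pass 70% of its speed; a pose out of reach is approached as far as the arm can. A call with a number of a shift or a turn outside -1 to 1 is refused whole. A call with a gripper value outside its range is refused whole. The fingers move at their own pace and stop on an object; FORCE is the grip in N (left out, the last holds). Time passes only in rows, so rows that repeat a pose let the fingers close. It gives the time, the measured TCP pose, the force, the opening and the grip force at its end, in the units of the state.
- env.get_state(): the state, without advancing time (a new reading comes with each control period).
- env.capture(name): name is "side" or "top"; returns the picture (384x512x3 uint8, blue, green, red); there is no depth.
- env.camera_info(name): a dict with "intrinsics" (3x3 intrinsics, pixels), "dist_coeffs" ([k1, k2, p1, p2, k3] as OpenCV has them; the pictures are not rectified), "world_to_cam" (4x4, takes a point from world to camera coordinates). Camera axes: x right, y down, z forward; pixel columns grow to the right and rows downward; lengths in m; the calibration is good to about 2 mm. A picture is of the moment at which its call begins. camera_info takes no time and is no camera call.
- env.job_done(): hands the job in; it is judged then, once.
The state is a dict: "time_s": time; "q": joint angles; "dq": joint speeds; "tau": joint torques, N m; "position": TCP position; "eef_rot": TCP orientation; "ft_force": force on the tool from outside, world axes, zero at the start; "torque": the same for the moment, N m; "width": finger opening in m; "grip_force": force on a finger pad.
Only numpy, scipy, OpenCV 4.12 (cv2) and the standard library are available. Lean on these libraries where they do the work, as an engineer would, in place of code of your own. Each camera call takes 0.05 s, during which the arm holds its last target. There are 200 camera calls.

## Working session

There is one attempt and no reset: what is moved stays moved. The work goes in short steps, Python scripts to look and compute and a shell command to move; the robot and the scene stay as the last step left them, time stands still between calls to the robot, and variables do not carry over. Pictures are saved under pics/ and viewed, at most 10 in all, crops included, and the job is handed in when it is done.

```bash
mkdir -p pics
python3 - <<'E'
from workcell import env
import cv2
for n in("side","top"):
    cv2.imwrite(f"pics/{n}0.png",cv2.resize(env.capture(n),(800,600)))
    i=env.camera_info(n);print(n,i)
s=env.get_state();print({k:s[k] for k in("time_s","position","eef_rot","ft_force","width")})
E
```

```text
side {'intrinsics': array([[425.99645942,   0.        , 247.98467315],
       [  0.        , 425.99645942, 189.32729546],
       [  0.        ,   0.        ,   1.        ]]), 'dist_coeffs': array([-0.07923473,  0.        ,  0.        ,  0.        ,  0.        ]), 'world_to_cam': array([[-0.97475578, -0.22326282,  0.00220937,  0.5204104 ],
       [-0.130164  ,  0.56019489, -0.8180703 ,  0.16498239],
       [ 0.181407  , -0.79770633, -0.57511399,  1.68241822],
       [ 0.        ,  0.        ,  0.        ,  1.        ]])}
top {'intrinsics': array([[353.24903786,   0.        , 247.84621403],
       [  0.        , 353.24903786, 187.52514843],
       [  0.        ,   0.        ,   1.        ]]), 'dist_coeffs': array([0.03051637, 0.        , 0.        , 0.        , 0.        ]), 'world_to_cam': array([[-0.00233185, -0.9999809 , -0.00572431,  0.02864954],
       [-0.99125678,  0.00306662, -0.13191128,  0.56404937],
       [ 0.13192631,  0.00536666, -0.991245  ,  1.29447217],
       [ 0.        ,  0.        ,  0.        ,  1.        ]])}
{'time_s': 0.1, 'position': array([0.19980164, 0.591618  , 0.22153217]), 'eef_rot': array([ 1.62187706e-01,  9.86759529e-01, -8.46490480e-04, -2.53687937e-04]), 'ft_force': array([-0.40606995, -0.15623813,  0.61880763]), 'width': 0.08697976987777331}
```

View pics/side0.png

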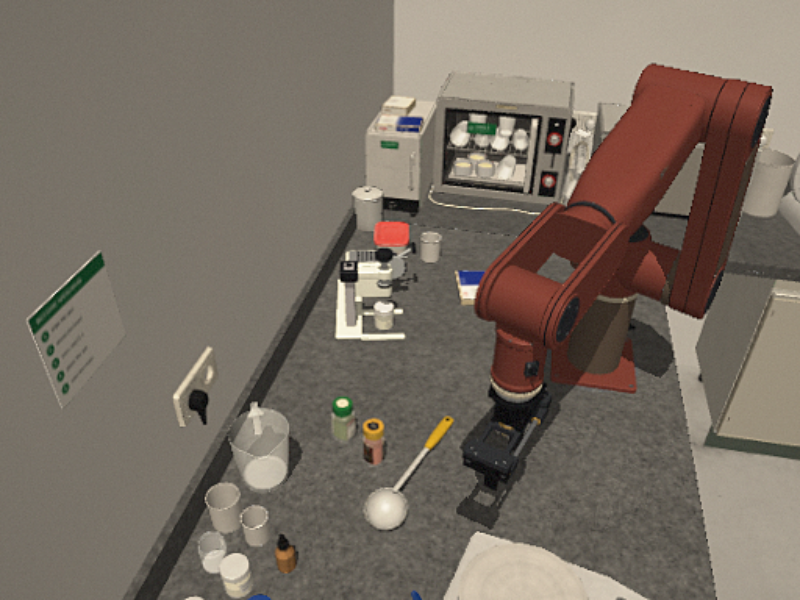

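View pics/top0.png

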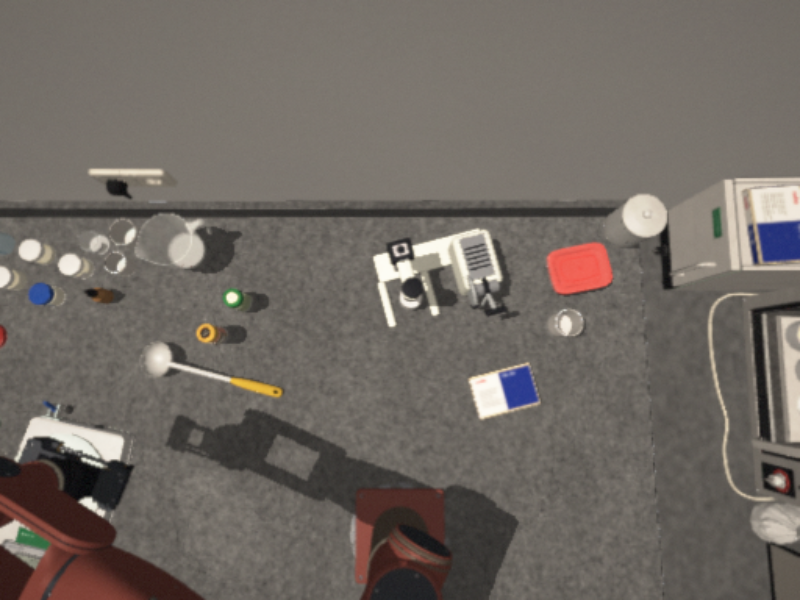

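The side and top views show the squat jar (white lid) in the sealer. The sealer is at about (440,270) in the top view and (375,290) in the side view, and it is yawed a little. Next I zoom in on both.

Run:
```python
from workcell import env
import cv2,numpy as np
a=env.capture("top")[135:225,225:345]; b=env.capture("side")[145:225,205:285]
cv2.imwrite("pics/z.png",np.hstack([cv2.resize(a,None,fx=4,fy=4,interpolation=2),np.pad(cv2.resize(b,None,fx=4,fy=4,interpolation=2),((0,40),(0,0),(0,0)))]))
```

```text
(no output)
```

View pics/z.png

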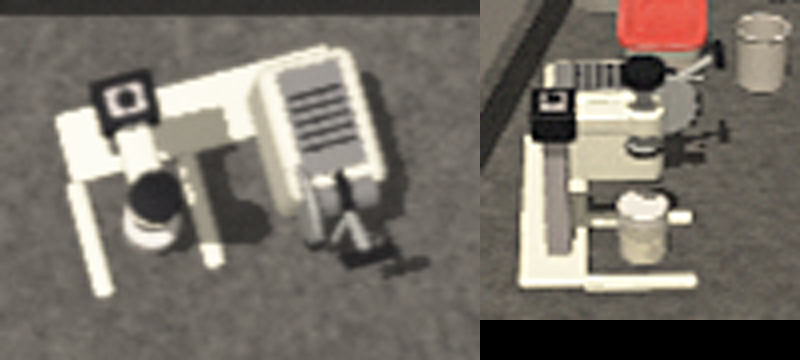

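In the zoom, the knob top is centred at about (155,197) in the top crop and (642,70) in the side crop. The roller is at about (367,250) and (718,52). Next I fit the sealer pose to these.

```bash
cat > h.py <<'E'
from workcell import env
import cv2,numpy as np
from scipy.optimize import least_squares
from scipy.spatial.transform import Rotation as R
def proj(n,P):
    i=env.camera_info(n);T=i["world_to_cam"]
    return cv2.projectPoints(np.atleast_2d(P).astype(float),cv2.Rodrigues(T[:3,:3])[0],T[:3,3],i["intrinsics"],i["dist_coeffs"])[0][:,0]
def cell(p,P0):  # tool-frame shift for world target p from commanded pose
    pass
E
python3 - <<'E'
from h import *
ct=lambda u,v:np.array([u/4+225-.4,v/4+135-.4]); cs=lambda u,v:np.array([(u-480)/4+205-.4,v/4+145-.4])
r=.075
L=np.array
obs=[("top",lambda h:L([-.04,.08,.24-h]),ct(155,197)),("side",lambda h:L([-.04,.08,.24-h]),cs(642,70)),
("top",lambda h:L([-.065-r*np.cos(.6),-.09,.1+r*np.sin(.6)]),ct(367,250)),("side",lambda h:L([-.065-r*np.cos(.6),-.09,.1+r*np.sin(.6)]),cs(718,52)),
("top",lambda h:L([.065,-.135,.115]),ct(347,50)),("top",lambda h:L([.065,-.045,.115]),ct(265,72))]
def W(p,P):
    return R.from_euler('z',p[2]).apply(P)+L([p[0],p[1],0])
def res(p): return np.concatenate([proj(n,W(p,f(p[3])))[0]-o for n,f,o in obs])
s=least_squares(res,[.6,0,0.1,0],x_scale=[.1,.1,.1,.01],loss='soft_l1')
print(s.x,res(s.x).reshape(-1,2).round(1))
p=s.x
for nm,P in dict(knob=(-.04,.08,.24-p[3]),roller=(-.1269,-.09,.1423),r3=(-.1269,-.09,.0577),axis=(-.065,-.09,.1)).items(): print(nm,W(p,L(P)).round(4))
# plain triangulation
for k in(0,2):
    q=least_squares(lambda P:np.concatenate([proj(obs[k+j][0],P)[0]-obs[k+j][2] for j in(0,1)]),[.6,0,.2]).x;print(q.round(4))
E
```

```text
[ 0.60918294 -0.09156445  0.25333555  0.01185799] [[ 0.   0. ]
 [ 0.3 -0. ]
 [ 0.3  2.1]
 [ 0.3  0.7]
 [ 1.1 -1.7]
 [-2.6 -1. ]]
knob [ 0.5504 -0.0241  0.2281]
roller [ 0.5089 -0.2105  0.1423]
r3 [ 0.5089 -0.2105  0.0577]
axis [ 0.5688 -0.195   0.1   ]
[ 0.5509 -0.024   0.228 ]
[ 0.5135 -0.2092  0.1465]
```

```bash
cat > g.py <<'E'
from h import *
import sys
# usage: x y z yaw_deg(tool y, world) tilt -> shift & turn in move units from the measured pose
x,y,z,yaw,tilt=map(float,sys.argv[1:])
s=env.get_state();R0=R.from_quat(s["eef_rot"])
ty=np.array([np.cos(np.radians(yaw)),np.sin(np.radians(yaw)),0]);tz=np.array([0,0,-1.]);tx=np.cross(ty,tz)
Rt=R.from_matrix(np.c_[tx,ty,tz])*R.from_euler('y',tilt)
print("shift",(R0.inv().apply(np.array([x,y,z])-s["position"])*10).round(3),"turn",((R0.inv()*Rt).as_rotvec()/(np.pi/2)).round(3))
print("pos",s["position"].round(4),"ft",s["ft_force"].round(2),"t",s["time_s"],"zdir",R0.apply([0,0,1]).round(3))
E
T='{"angular":[0,0,0],"translation":[-0.5,-0.45,-0.5],"hand":1}'
python3 -m crank '[{"angular":[0,0,0],"translation":[-0.4,-0.36,-0.5],"hand":1},{"angular":[0,0,0],"translation":[-0.8,-0.72,-0.8],"hand":1},{"angular":[0,0,0],"translation":[-1,-0.89,-0.9],"hand":1}]' 10
python3 -m crank '[{"angular":[0,0,0],"translation":[-0.4,-0.36,0],"hand":1},{"angular":[0,0,0],"translation":[-0.8,-0.72,0],"hand":1},{"angular":[0,0,0],"translation":[-1,-0.89,0],"hand":1}]'
python3 -m crank '[{"angular":[0,0,0],"translation":[-0.4,-0.36,0],"hand":1},{"angular":[0,0,0],"translation":[-0.8,-0.72,0],"hand":1},{"angular":[0,0,0],"translation":[-1,-0.89,0],"hand":1}]'
python3 -m crank '[{"angular":[0,0,0],"translation":[-0.4,-0.36,0],"hand":1},{"angular":[0,0,0],"translation":[-0.8,-0.72,0],"hand":1},{"angular":[0,0,0],"translation":[-1,-0.89,0],"hand":1},{"angular":[0,0,0],"translation":[-1,-0.89,0],"hand":1}]'
python3 g.py 0.5505 -0.024 0.29 104.5 0
```

```text
time_s: 0.57
position: [0.2675, 0.4747, 0.3149]
eef_rot: [0.162, 0.987, 0.001, 0.001]
ft_force: [0.3, -0.2, 0.4]
width: 0.0648
grip_force: 0.0
time_s: 0.95
position: [0.3335, 0.3573, 0.3126]
eef_rot: [0.163, 0.987, -0.0, 0.0]
ft_force: [0.2, 0.3, -0.0]
width: 0.0351
grip_force: 0.0
time_s: 1.32
position: [0.3996, 0.241, 0.3125]
eef_rot: [0.163, 0.987, -0.0, 0.0]
ft_force: [0.2, -0.5, -0.7]
width: 0.0056
grip_force: 0.0
time_s: 1.82
position: [0.4655, 0.1253, 0.3122]
eef_rot: [0.164, 0.986, -0.0, -0.0]
ft_force: [0.7, -0.9, 0.2]
width: 0.0007
grip_force: 0.0
shift [-1.287 -1.139  0.222] turn [-0.    -0.    -0.371]
pos [0.4655 0.1253 0.3122] ft [ 0.71 -0.9   0.16] t 1.825 zdir [-0.001 -0.    -1.   ]
```

```bash
python3 -m crank '[{"angular":[0,0,-0.09],"translation":[-0.4,-0.36,0],"hand":1},{"angular":[0,0,-0.18],"translation":[-0.8,-0.72,0],"hand":1},{"angular":[0,0,-0.27],"translation":[-1,-0.89,0],"hand":1},{"angular":[0,0,-0.371],"translation":[-1,-0.89,0],"hand":1},{"angular":[0,0,-0.371],"translation":[-1,-0.89,0],"hand":1}]'
python3 g.py 0.5505 -0.024 0.26 104.5 0
```

```text
time_s: 2.45
position: [0.5311, 0.0114, 0.3123]
eef_rot: [-0.128, 0.992, 0.0, -0.0]
ft_force: [-0.5, -0.6, -0.3]
width: 0.0007
grip_force: 0.0
shift [-0.099 -0.392  0.523] turn [ 0.    -0.     0.002]
pos [0.5311 0.0114 0.3123] ft [-0.53 -0.58 -0.29] t 2.45 zdir [-0.001  0.001 -1.   ]
```

```bash
python3 -m crank '[{"angular":[0,0,0],"translation":[-0.1,-0.39,0.2],"hand":1},{"angular":[0,0,0],"translation":[-0.1,-0.39,0.52],"hand":1},{"angular":[0,0,0],"translation":[-0.1,-0.39,0.52],"hand":1}]'
python3 g.py 0.5505 -0.024 0.155 104.5 0
python3 - <<'E'
from h import *
a=env.capture("top")[135:225,225:345]; b=env.capture("side")[125:225,205:285]
cv2.imwrite("pics/z1.png",np.hstack([np.pad(cv2.resize(a,None,fx=4,fy=4,interpolation=2),((0,40),(0,0),(0,0))),cv2.resize(b,None,fx=4,fy=4,interpolation=2)]))
E
```

```text
time_s: 2.82
position: [0.5489, -0.0234, 0.2577]
eef_rot: [-0.127, 0.992, 0.001, -0.003]
ft_force: [-0.4, 0.3, 0.3]
width: 0.0004
grip_force: 0.0
shift [-0.019 -0.013  1.027] turn [ 0.002 -0.003  0.001]
pos [ 0.5489 -0.0234  0.2577] ft [-0.41  0.27  0.27] t 2.825 zdir [-0.006  0.001 -1.   ]
```

View pics/z1.png

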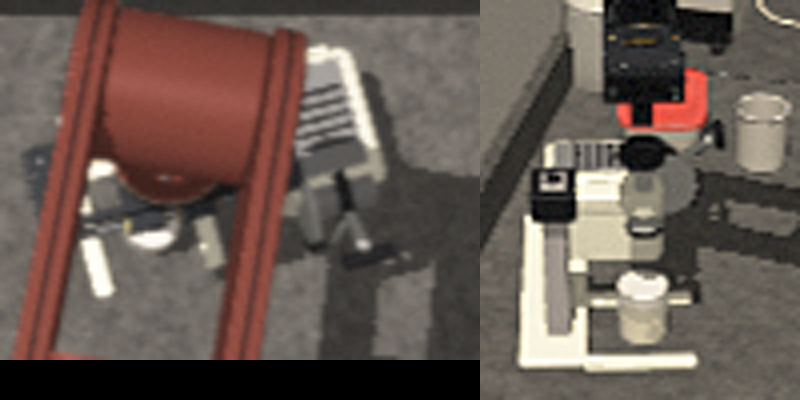

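The fingertips, at (642,122), sit right above the knob at (642,150). I'll push straight down.

```bash
python3 -m crank '[{"angular":[0,0,0],"translation":[-0.01,0,0.12],"hand":1},{"angular":[0,0,0],"translation":[-0.01,0,0.2],"hand":1},{"angular":[0,0,0],"translation":[-0.01,0,0.26],"hand":1},{"angular":[0,0,0],"translation":[-0.01,0,0.32],"hand":1},{"angular":[0,0,0],"translation":[-0.01,0,0.38],"hand":1},{"angular":[0,0,0],"translation":[-0.01,0,0.44],"hand":1}]'
python3 -m crank '[{"angular":[0,0,0],"translation":[0,0,0.08],"hand":1},{"angular":[0,0,0],"translation":[0,0,0.16],"hand":1},{"angular":[0,0,0],"translation":[0,0,0.24],"hand":1},{"angular":[0,0,0],"translation":[0,0,0.3],"hand":1},{"angular":[0,0,0],"translation":[0,0,0.36],"hand":1},{"angular":[0,0,0],"translation":[0,0,0.36],"hand":1}]'
python3 g.py 0.5505 -0.024 0.155 104.5 0
```

```text
time_s: 3.68
position: [0.5518, -0.0242, 0.2172]
eef_rot: [-0.128, 0.992, 0.0, 0.0]
ft_force: [-3.3, 0.7, 6.0]
width: 0.0004
grip_force: 2.9
time_s: 4.42
position: [0.5518, -0.0244, 0.1804]
eef_rot: [-0.128, 0.992, 0.0, -0.0]
ft_force: [0.4, -0.7, -0.2]
width: 0.0003
grip_force: 0.0
shift [0.012 0.007 0.254] turn [ 0.    -0.     0.002]
pos [ 0.5518 -0.0244  0.1804] ft [ 0.42 -0.73 -0.25] t 4.425 zdir [-0.  0. -1.]
```

```bash
python3 -m crank '[{"angular":[0,0,0],"translation":[0,0,0.05],"hand":1},{"angular":[0,0,0],"translation":[0,0,0.1],"hand":1},{"angular":[0,0,0],"translation":[0,0,0.15],"hand":1}]'
python3 -m crank '[{"angular":[0,0,0],"translation":[0,0,0.03],"hand":1},{"angular":[0,0,0],"translation":[0,0,0.06],"hand":1}]'
python3 -m crank '[{"angular":[0,0,0],"translation":[0,0,0.03],"hand":1}]'
python3 - <<'E'
from h import *
b=env.capture("side")[125:225,205:285]
cv2.imwrite("pics/z2.png",cv2.resize(b,None,fx=6,fy=6,interpolation=2))
E
```

```text
time_s: 4.8
position: [0.5521, -0.0245, 0.1661]
eef_rot: [-0.128, 0.992, -0.0, 0.0]
ft_force: [-2.0, 0.3, 5.6]
width: 0.0004
grip_force: 2.9
time_s: 5.05
position: [0.5521, -0.0245, 0.1603]
eef_rot: [-0.128, 0.992, -0.0, 0.0]
ft_force: [-2.9, 0.3, 7.9]
width: 0.0005
grip_force: 3.9
time_s: 5.18
position: [0.5521, -0.0245, 0.1575]
eef_rot: [-0.128, 0.992, -0.0, 0.0]
ft_force: [-3.4, 1.7, 7.9]
width: 0.0004
grip_force: 4.3
```

View pics/z2.png

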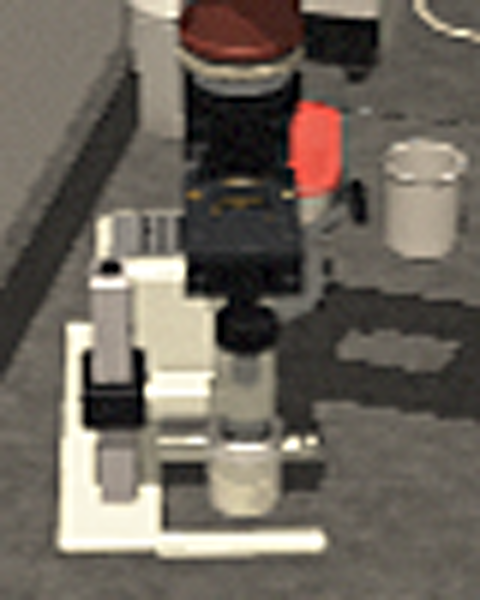

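The foot is on the lid at about (245,430), and the push has risen from about 5.5 to 8 N as the spring compresses. I'll go about 3 mm further and then let go.

```bash
python3 -m crank '[{"angular":[0,0,0],"translation":[0,0,0.03],"hand":1}]'
python3 -m crank '[{"angular":[0,0,0],"translation":[0,0,-0.15],"hand":1},{"angular":[0,0,0],"translation":[0,0,-0.4],"hand":1},{"angular":[0,0,0],"translation":[0,0,-0.8],"hand":1},{"angular":[0,0,0],"translation":[-0,0,-0.8],"hand":1},{"angular":[0,0,0],"translation":[0,0,-0.8],"hand":1}]'
python3 g.py 0.51 -0.211 0.19 104.5 0.2
python3 g.py 0.51 -0.211 0.19 104.5 -0.2
```

```text
time_s: 5.35
position: [0.5521, -0.0245, 0.1548]
eef_rot: [-0.128, 0.992, -0.0, 0.0]
ft_force: [-4.5, 0.7, 10.6]
width: 0.0002
grip_force: 4.7
time_s: 5.98
position: [0.5519, -0.0245, 0.2336]
eef_rot: [-0.128, 0.992, -0.0, 0.0]
ft_force: [-0.7, -0.8, -0.6]
width: 0.0005
grip_force: 0.0
shift [ 0.879 -1.697  0.436] turn [-0.     0.128  0.002]
pos [ 0.5519 -0.0245  0.2336] ft [-0.67 -0.81 -0.61] t 5.975 zdir [ 0. -0. -1.]
shift [ 0.879 -1.697  0.436] turn [ 0.    -0.127  0.002]
pos [ 0.5519 -0.0245  0.2336] ft [-0.67 -0.81 -0.61] t 5.975 zdir [ 0. -0. -1.]
```

```bash
python3 -m crank '[{"angular":[0,0,0],"translation":[0.25,-0.45,0],"hand":1},{"angular":[0,-0.06,0],"translation":[0.5,-0.95,0],"hand":1},{"angular":[0,-0.127,0],"translation":[0.87,-0.95,0],"hand":1},{"angular":[0,-0.127,0],"translation":[0.87,-0.95,0],"hand":1}]'
python3 g.py 0.51 -0.21 0.19 104.5 -0.2
```

```text
time_s: 6.48
position: [0.487, -0.1384, 0.2298]
eef_rot: [-0.125, 0.987, 0.014, 0.096]
ft_force: [0.4, 0.2, -0.8]
width: 0.0002
grip_force: 0.0
shift [ 0.034 -0.752  0.396] turn [ 0.003 -0.003 -0.001]
pos [ 0.487  -0.1384  0.2298] ft [ 0.36  0.24 -0.8 ] t 6.475 zdir [ 0.187  0.053 -0.981]
```

```bash
python3 -m crank '[{"angular":[0,0,0],"translation":[0.03,-0.4,0],"hand":1},{"angular":[0,0,0],"translation":[0.03,-0.75,0.2],"hand":1},{"angular":[0,0,0],"translation":[0.03,-0.75,0.4],"hand":1},{"angular":[0,0,0],"translation":[0.03,-0.75,0.4],"hand":1}]'
python3 g.py 0.51 -0.21 0.15 104.5 -0.2
python3 - <<'E'
from h import *
a=env.capture("top")[135:225,225:345]; b=env.capture("side")[115:215,215:295]
cv2.imwrite("pics/z3.png",np.hstack([np.pad(cv2.resize(a,None,fx=4,fy=4,interpolation=2),((0,40),(0,0),(0,0))),cv2.resize(b,None,fx=4,fy=4,interpolation=2)]))
E
```

```text
time_s: 6.98
position: [0.5151, -0.2087, 0.191]
eef_rot: [-0.128, 0.987, 0.015, 0.097]
ft_force: [-0.1, 0.8, -0.2]
width: 0.0007
grip_force: 0.0
shift [ 0.132 -0.002  0.392] turn [ 0.003 -0.003  0.002]
pos [ 0.5151 -0.2087  0.191 ] ft [-0.1   0.84 -0.16] t 6.975 zdir [ 0.187  0.054 -0.981]
```

View pics/z3.png

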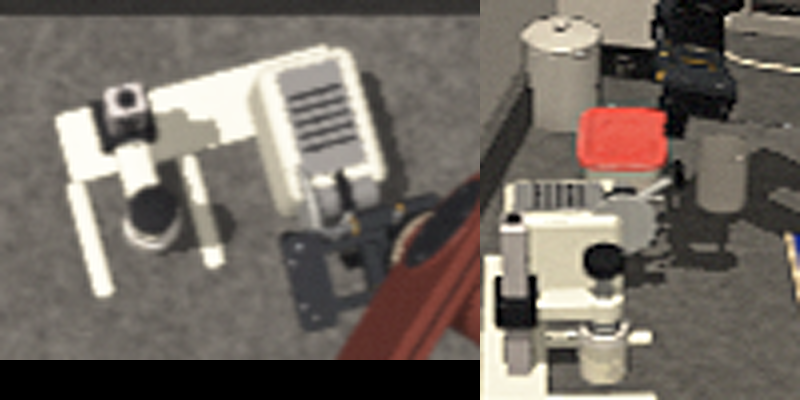

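The foot is seated on the lid, at about (603,335) in the side view. The tip, at about (675,135), is above the roller at (676,178). Next I lower to contact and press along the arc.

```bash
python3 -m crank '[{"angular":[0,0,0],"translation":[0.14,0,0.2],"hand":1},{"angular":[0,0,0],"translation":[0.14,0,0.37],"hand":1},{"angular":[0,0,0],"translation":[0.14,0,0.37],"hand":1}]'
python3 g.py 0.5 -0.2128 0.125 104.5 -0.2
python3 g.py 0.498 -0.2133 0.107 104.5 -0.2
python3 g.py 0.5 -0.2128 0.085 104.5 -0.2
python3 g.py 0.508 -0.2107 0.062 104.5 -0.2
```

```text
time_s: 7.45
position: [0.5093, -0.2104, 0.1537]
eef_rot: [-0.128, 0.987, 0.014, 0.098]
ft_force: [0.2, 0.1, -0.3]
width: 0.0006
grip_force: 0.0
shift [0.151 0.    0.262] turn [ 0.002 -0.001  0.003]
pos [ 0.5093 -0.2104  0.1537] ft [ 0.24  0.14 -0.34] t 7.45 zdir [ 0.19   0.052 -0.98 ]
shift [0.206 0.    0.435] turn [ 0.002 -0.001  0.003]
pos [ 0.5093 -0.2104  0.1537] ft [ 0.24  0.14 -0.34] t 7.45 zdir [ 0.19   0.052 -0.98 ]
shift [ 0.23  -0.001  0.654] turn [ 0.002 -0.001  0.003]
pos [ 0.5093 -0.2104  0.1537] ft [ 0.24  0.14 -0.34] t 7.45 zdir [ 0.19   0.052 -0.98 ]
shift [ 0.194 -0.001  0.896] turn [ 0.002 -0.001  0.003]
pos [ 0.5093 -0.2104  0.1537] ft [ 0.24  0.14 -0.34] t 7.45 zdir [ 0.19   0.052 -0.98 ]
```

```bash
python3 -m crank '[{"angular":[0,0,0],"translation":[0.07,0,0.09],"hand":1},{"angular":[0,0,0],"translation":[0.13,0,0.18],"hand":1},{"angular":[0,0,0],"translation":[0.15,0,0.26],"hand":1},{"angular":[0,0,0],"translation":[0.19,0,0.35],"hand":1},{"angular":[0,0,0],"translation":[0.2,0,0.43],"hand":1}]'
python3 g.py 0.508 -0.2107 0.062 104.5 -0.2
```

```text
time_s: 8.07
position: [0.4983, -0.2152, 0.1091]
eef_rot: [-0.128, 0.987, 0.012, 0.098]
ft_force: [-4.5, -1.6, 5.0]
width: 0.0006
grip_force: 2.9
shift [-0.011  0.02   0.482] turn [-0.001 -0.001  0.003]
pos [ 0.4983 -0.2152  0.1091] ft [-4.48 -1.55  4.98] t 8.075 zdir [ 0.191  0.049 -0.98 ]
```

The sideways force suggests contact on the roller's near side, so I'll move about 3–4 mm forward as I continue down.

```bash
python3 -m crank '[{"angular":[0,0,0],"translation":[-0.05,0,0.03],"hand":1},{"angular":[0,0,0],"translation":[-0.05,0,0.11],"hand":1}]'
python3 -m crank '[{"angular":[0,0,0],"translation":[0,0,0.07],"hand":1},{"angular":[0,0,0],"translation":[0,0,0.14],"hand":1}]'
python3 g.py 0.511 -0.2107 0.062 104.5 -0.2
python3 - <<'E'
from h import *
b=env.capture("side")[135:215,225:305]
cv2.imwrite("pics/z4.png",cv2.resize(b,None,fx=6,fy=6,interpolation=2))
E
```

```text
time_s: 8.32
position: [0.5065, -0.2132, 0.0998]
eef_rot: [-0.128, 0.987, 0.012, 0.1]
ft_force: [-2.8, -1.1, 3.3]
width: 0.0006
grip_force: 1.8
time_s: 8.57
position: [0.5089, -0.2121, 0.0852]
eef_rot: [-0.128, 0.987, 0.012, 0.099]
ft_force: [-1.8, -1.6, 6.9]
width: 0.0002
grip_force: 3.6
shift [0.023 0.009 0.232] turn [-0.     0.     0.003]
pos [ 0.5089 -0.2121  0.0852] ft [-1.75 -1.57  6.89] t 8.575 zdir [ 0.193  0.049 -0.98 ]
```

View pics/z4.png

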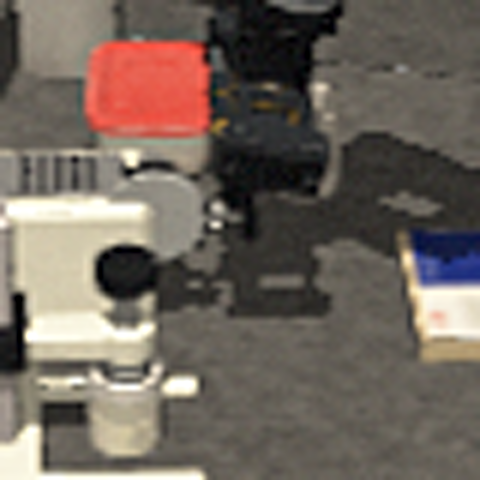

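The lever is moving with the tool: the roller is under the tip at (240,225) and the jar and foot look fine. I'll continue to the third notch.

```bash
python3 -m crank '[{"angular":[0,0,0],"translation":[0.02,0,0.08],"hand":1},{"angular":[0,0,0],"translation":[0.04,0,0.16],"hand":1}]'
python3 -m crank '[{"angular":[0,0,0],"translation":[0.02,0,0.07],"hand":1},{"angular":[0,0,0],"translation":[0.02,0,0.07],"hand":1}]'
python3 g.py 0.509 -0.212 0.062 104.5 -0.2
```

```text
time_s: 8.88
position: [0.5093, -0.2121, 0.0696]
eef_rot: [-0.127, 0.987, 0.012, 0.1]
ft_force: [0.5, 1.4, 5.9]
width: 0.0003
grip_force: 2.7
time_s: 9.12
position: [0.5076, -0.212, 0.0613]
eef_rot: [-0.127, 0.987, 0.013, 0.099]
ft_force: [-1.2, -0.8, 4.9]
width: 0.0003
grip_force: 2.5
shift [-0.014 -0.003 -0.004] turn [0.    0.    0.002]
pos [ 0.5076 -0.212   0.0613] ft [-1.22 -0.8   4.94] t 9.125 zdir [ 0.193  0.05  -0.98 ]
```

```bash
python3 -m crank '[{"angular":[0,0,0],"translation":[0,0,0.01],"hand":1},{"angular":[0,0,0],"translation":[0,0,0.01],"hand":1},{"angular":[0,0,0],"translation":[0,0,0.01],"hand":1},{"angular":[0,0,0],"translation":[0,0,0.01],"hand":1},{"angular":[0,0,0],"translation":[0,0,0.01],"hand":1},{"angular":[0,0,0],"translation":[0,0,0.01],"hand":1},{"angular":[0,0,0],"translation":[0,0,0.01],"hand":1}]'
python3 - <<'E'
from h import *
b=env.capture("side")[135:215,225:305];a=env.capture("top")[105:225,205:345]
b=cv2.resize(b,None,fx=5,fy=5,interpolation=2);a=cv2.resize(a,(400,400),interpolation=2)
cv2.imwrite("pics/z5.png",np.hstack([a,b]));print(env.get_state()["ft_force"])
E
```

```text
time_s: 10.0
position: [0.5079, -0.212, 0.0608]
eef_rot: [-0.127, 0.987, 0.013, 0.099]
ft_force: [-1.5, -0.7, 5.8]
width: 0.0006
grip_force: 2.5
[-0.98241455 -0.8067938   5.76074084]
```

View pics/z5.png

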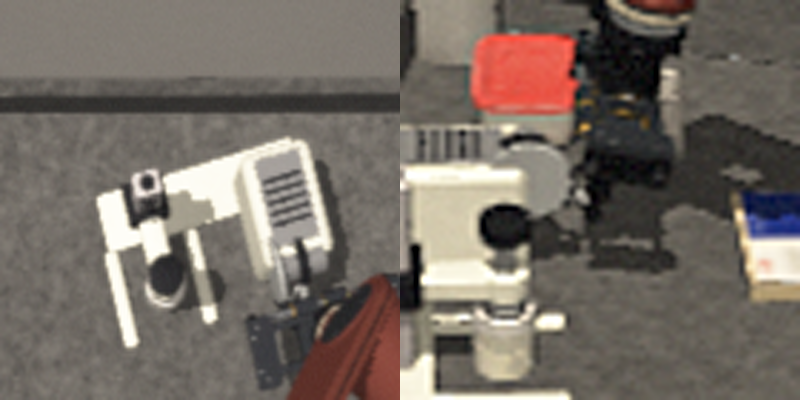

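The lever is down under the fingertips at (595,205) with a steady 5.8 N. The foot still sits on the lid at (503,310) and the jar is upright, so I'll hand it in.

```bash
python3 -c "
from workcell import env
print(env.job_done())"
```

```text
the job is handed in; nothing more can be done
None
```

I handed the job in at about 10 s with the sprung foot on the squat jar's lid, its spring pressed in an estimated 7 mm, and the lever held at about 1.26 rad, in the third notch, with about 5.8 N. Both figures are worked out from the measured tool height, and the hand-in gave no verdict.

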